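Change the label roll in the bench dispenser

ROBOT

A 7-joint arm with a two-finger parallel gripper is mounted at the origin on a cart in front of the work surface, level with it; the furniture and walls round the work are solid. World frame = base frame: x ahead of the robot, y to its left, z up, the work surface at z = 0. Lengths are in mm, angles in rad, forces in N, time in s.
With the tool pointing down it reaches from about 425 to 925 mm from the base axis. Payload 6.8 kg.
Tool frame: the origin (TCP) lies midway between the tips of the shut fingers; the grasp point (between the pads) lies arm.grasp_offset behind it (arm.grasp_offset is the distance from the TCP to the grasp point, in mm); z points along the fingers, y is the line along which they close (so a half turn about z gives the same grasp; the last joint's range is limited). The gripper opens to 85 mm and grips with 20 to 120 N. Pads are 22 mm wide; open, the fingers measure 114 mm over their backs; the gripper's body (76 mm by 85 mm) begins 54 mm behind the grasp point. The pads swing forward as they close: fully open they stand 13 mm farther back than shut.
Start: joints at [-1.403, 0.477, 0.022, 1.555, -0.011, 1.109, -0.083], TCP at [183.809, 649.509, 231.308] pointing down, gripper open.
Joint ranges: [-2.96, 2.96], [-0.34, 2.1], [-1.41, 1.46], [0.24, 2.44], [-1.37, 4.51], [0.17, 1.92], [-2.96, 2.96]. Speed limits (rad/s): [2.39, 2.39, 3.14, 3.14, 3.14, 3.14, 3.14].

INTERFACE

Orientations are given as a unit quaternion [x, y, z, w].
In Python, from rig import arm, optics, workorder gives the robot as it stands.
- The arm moves only by the shell command python3 -m creep [OPENING], which reads ROWS from standard input. ROWS is 1 to 8 rows, parted by a bar, with the numbers parted by spaces; each row has 6 numbers: dx, dy, dz in units of 20 mm, then a rotation vector rx, ry, rz in units of 0.25 rad; each row shifts and turns the commanded pose from where the row before left it, along the tool's axes as they then stand; what a row does not reach is not made up. A row lasts 1/8 s, in which the tool goes at most 62.5 mm and 0.188 rad, less where a joint would pass 70% of its speed; a pose out of reach is approached as far as the arm can. OPENING is the finger opening in mm, set as the command begins (- or left out keeps the last). The fingers move at their own pace and stop on an object; the grip force is fixed at half the most. Time passes only in rows, so rows that do not move let the fingers close. It prints the time, the measured TCP pose, the force, the opening and the grip force at its end. Input that does not fit is refused with a message, and nothing moves.
- arm.observe(): the state, without advancing time (a new reading comes with each control period).
- optics.snapshot(name): name is "side" or "top"; returns (picture, depth): 400x640x3 uint8, red, green, blue; 400x640 float32, mm along the optical axis (not along the pixel's ray), 0 where there is no reading.
- optics.camera_info(name): a dict with "K" (3x3 intrinsics, pixels), "camera_from_world" (4x4, takes a point from world to camera coordinates). Camera axes: x right, y down, z forward; pixel columns grow to the right and rows downward; lengths in mm; the calibration is good to about 2 mm. A picture is of the moment at which its call begins. camera_info takes no time and is no camera call.
- workorder.job_done(): hands the job in; it is judged then, once.
The state is a dict: "t": time; "joint_positions": joint angles; "dq": joint speeds; "joint_torque": joint torques, N m; "tool_pos": TCP position; "tool_rot": TCP orientation; "force": force on the tool from outside, world axes, zero at the start; "moment": the same for the moment, N m; "grip_width": finger opening in mm; "gripper_force": force on a finger pad.
Only numpy, scipy, OpenCV 4.12 (cv2) and the standard library are available. Lean on these libraries where they do the work, as an engineer would, in place of code of your own. Each camera call takes 0.05 s, during which the arm holds its last target. There are 200 camera calls.

TASK

The label roll in the bench dispenser is used up. Pull the spent blue spool up out of its two spring clips and put it in the empty white basket, then press the full label roll down between the clips until both ends have snapped home and it lies level in both cradles, and let go. Use firm, feeling pressure but do not strain the dispenser (no more than about 25 N), and leave the two bottles and the red carton standing where they are.

Things in the scene. Friction and masses are not known exactly. Their poses are not given: they have to be found in the camera images.
- spent_spool: Spent blue label spool, seated in the dispenser. Axis = body y, origin at its middle. 100 mm long: axle 16 mm in diameter, last 7 mm of each end bevelled at 45 degrees to a 2 mm tip; two octagonal flanges (60 mm across flats) 33 mm from the middle; between them a bare brown core 28 mm in diameter, to be gripped across. 50 g.
- new_roll: Full label roll on a blue spool, on the table, axis level at 30 mm. Axis = body y, origin at its middle. 100 mm long: axle 16 mm in diameter, last 7 mm of each end bevelled at 45 degrees to a 2 mm tip; two octagonal flanges (60 mm across flats) 33 mm from the middle; between them white paper 54 mm in diameter, gripped across from above. 130 to 250 g. Fits either way round.
- dispenser: Grey label-roll dispenser, fixed; foot plate 185 x 150 mm, origin under the spool axis, z up, y along that axis. Tear-off bar (35 mm high) at x = -76 mm, clamp block (32 mm high) at x = +88 mm. From the block a springy steel deck, top at 26 mm, reaches forward under the spool. Nothing stands between the cradles above 35 mm: fingers pass in front of and behind the spool.
- deck (a joint): Bend of the springy deck (rad, + = down) about a line 85 mm behind the spool axis: at the axis it gives 1 mm, down or up, for every 2.2 N, stops at 11 mm (0.13 rad), springs back when unloaded. It carries two black V-cradles for the axle (5 mm thick, at y = +-39 mm, tops at 66 mm) and outside them two spring clips.
- seat (a point): Where the middle of a seated spool belongs: on the deck midway between the clips, 62 mm above the table when the deck is unloaded; y = spool axis; moves with the deck. Pressed in, a spool meets the clips 8 mm above it, needs most force about 5 mm above it, then snaps down. As the deck yields meanwhile, the tool must go some mm beyond the rest height.
- clip_left (a joint): Bend of the spring-steel leaf clip on the dispenser's +y side (22 mm wide, at y = 53 mm, top 72 mm above the table): 0 closed, up to 0.06 rad while a tip passes its lip. The lip lies 49 mm from the middle, just over the axis, flared above. To spread both takes 10 to 18 N in or out (friction varies); then the force drops by a third or more. The ends may snap one after the other.
- clip_right (a joint): The same for the clip on the -y side (y = -53 mm).
- basket: Empty white perforated basket, fixed: 225 mm (its x) by 310 mm (its y) by 80 mm high, inside about 200 x 285 mm, floor 2 mm thick; origin under its middle.
- white_bottle: White bottle with blue cap, 52 mm in diameter, 80 mm high, loose; origin under its middle. Bystander.
- amber_bottle: Amber bottle, 44 mm in diameter, 85 mm high, loose; origin under its middle. Bystander.
- red_carton: Red and white carton, 56 x 120 x 42 mm, loose; origin under its middle. Bystander.

How it is judged:
By the outcome, as a careful person would: the job done as asked, in the order asked, and still so for the second after the job is handed in, with the robot touching nothing.
It also fails if it takes over 58 s, if anything falls off the work surface, if the arm or the gripper's body presses on something with over 40 N, if the wrist force passes 120 N, or if a joint passes its speed limit or range.

## Working session

There is one attempt and no reset: what is moved stays moved. The work goes in short steps, Python scripts to look and compute and a shell command to move; the robot and the scene stay as the last step left them, time stands still between calls to the robot, and variables do not carry over. Pictures are saved under pics/ and viewed, at most 10 in all, crops included, and the job is handed in when it is done.

```bash
ls; mkdir -p pics; cat > look.py <<'E'
import numpy as np, cv2, sys
from rig import arm, optics
def snap(n,f=None):
    p,d=optics.snapshot(n)
    if f: cv2.imwrite('pics/'+f,cv2.cvtColor(p,cv2.COLOR_RGB2BGR)); np.save('pics/'+f+'.npy',d)
    return p,d
def cloud(n,d):
    c=optics.camera_info(n);K=np.array(c['K']);T=np.linalg.inv(np.array(c['camera_from_world']))
    v,u=np.mgrid[:d.shape[0],:d.shape[1]]
    P=np.stack([(u-K[0,2])/K[0,0]*d,(v-K[1,2])/K[1,1]*d,d],-1)
    return P@T[:3,:3].T+T[:3,3]
def ray(n,u,v,z):
    c=optics.camera_info(n);K=np.array(c['K']);T=np.linalg.inv(np.array(c['camera_from_world']))
    r=T[:3,:3]@np.linalg.solve(K,[u,v,1.]);o=T[:3,3]
    return o+r*(z-o[2])/r[2]
E
python3 - <<'E'
from look import *
for n in('side','top'):
    snap(n,n+'1.png'); print(n,optics.camera_info(n))
print(arm.observe(),arm.grasp_offset)
E
```

```text
pics
side {'K': array([[386.50747996,   0.        , 320.10297197],
       [  0.        , 386.50747996, 200.79343747],
       [  0.        ,   0.        ,   1.        ]]), 'camera_from_world': array([[-9.93433743e-01, -1.12852822e-01,  1.88053034e-02,
         6.54969467e+02],
       [-6.21859979e-02,  3.94659691e-01, -9.16720585e-01,
         7.63798393e+01],
       [ 9.60328100e-02, -9.11870588e-01, -3.99086119e-01,
         9.84279675e+02],
       [ 0.00000000e+00,  0.00000000e+00,  0.00000000e+00,
         1.00000000e+00]])}
top {'K': array([[445.09160503,   0.        , 319.67279401],
       [  0.        , 445.09160503, 200.19656769],
       [  0.        ,   0.        ,   1.        ]]), 'camera_from_world': array([[ 6.64381921e-03, -9.99924595e-01, -1.03278635e-02,
         9.09358739e+01],
       [-9.89986507e-01, -5.12073497e-03, -1.41069113e-01,
         6.34273189e+02],
       [ 1.41005589e-01,  1.11616832e-02, -9.89945878e-01,
         1.31472307e+03],
       [ 0.00000000e+00,  0.00000000e+00,  0.00000000e+00,
         1.00000000e+00]])}
{'t': 0.1, 'joint_positions': array([-1.40311665,  0.47773679,  0.0223419 ,  1.55636254, -0.01147381,
        1.10926985, -0.08312821]), 'dq': array([-0.00032972, -0.00198682, -0.0005654 , -0.00255777,  0.00201776,
       -0.00109341,  0.00135663]), 'joint_torque': array([ 4.52587148e-03, -5.97753060e+01,  1.61381710e+00, -2.81954008e+01,
        1.28352555e-02,  4.99904781e-03, -9.47144144e-06]), 'tool_pos': array([183.67349844, 648.97780061, 230.40573616]), 'tool_rot': array([ 1.37451230e-01,  9.90508193e-01, -8.23084573e-04, -4.18063544e-05]), 'force': array([0.52221322, 0.72791523, 0.22234595]), 'moment': array([ 0.0282264 ,  0.01646756, -0.05376825]), 'gripper_force': 0.0, 'grip_width': 85.26597859907197} 18.700000000000003
```

View pics/side1.png

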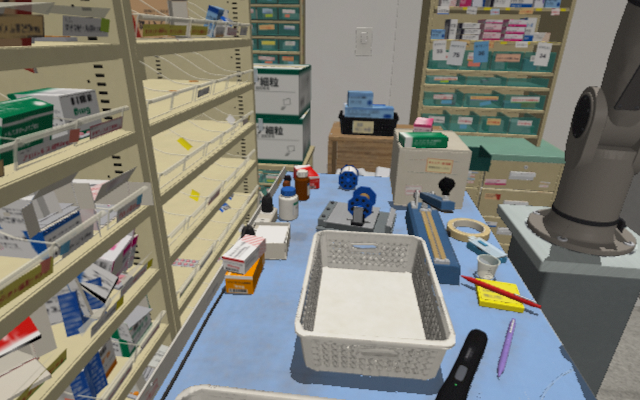

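View pics/top1.png

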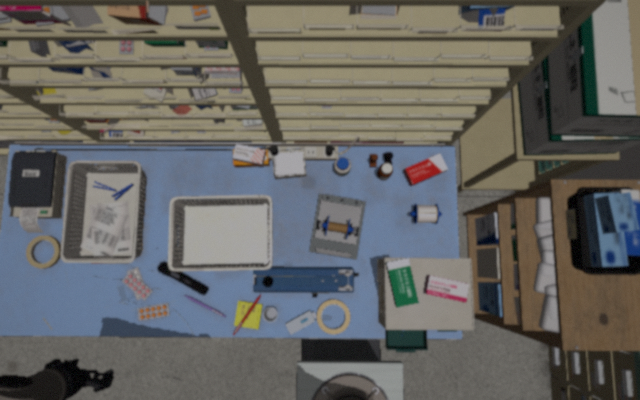

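The side view shows the dispenser with its spool at about (362,205) and the new roll at (348,177). The top view shows the basket at (221,233), dispenser (338,226), roll (427,213), bottles (342,165) and (386,168), and carton (425,168). I'll zoom in and measure next.

```bash
python3 - <<'E'
from look import *
a=cv2.imread('pics/top1.png')[150:270,300:460]; b=cv2.imread('pics/side1.png')[150:250,310:410]
cv2.imwrite('pics/z1.png',cv2.resize(a,None,fx=5,fy=5,interpolation=cv2.INTER_CUBIC))
cv2.imwrite('pics/z2.png',cv2.resize(b,None,fx=6,fy=6,interpolation=cv2.INTER_CUBIC))
d=np.load('pics/top1.png.npy'); C=cloud('top',d)
img=cv2.imread('pics/top1.png')
for nm,(u,v) in dict(sp=(338,227),roll=(427,213),cart=(425,168),wb=(342,165),ab=(386,168),bask=(221,233),table=(300,260),box=(430,290)).items(): print(nm,d[v,u],C[v,u].round())
hsv=cv2.cvtColor(img,cv2.COLOR_BGR2HSV)
# blue masks
for nm,(u0,u1,v0,v1) in dict(disp=(300,375,185,265),roll=(400,450,195,232)).items():
    m=((hsv[...,0]>95)&(hsv[...,0]<125)&(hsv[...,1]>150))[v0:v1,u0:u1]
    n,l,s,c=cv2.connectedComponentsWithStats(m.astype('uint8'))
    for i in range(1,n):
        if s[i,4]>8: 
            P=C[v0:v1,u0:u1][l==i]; print(nm,s[i],c[i]+[u0,v0],np.median(P,0).round(),P[:,2].max().round())
ds=np.load('pics/side1.png.npy'); S=cloud('side',ds)
for u,v in ((362,205),(348,177),(370,320)): print(ds[v,u],S[v,u].round())
E
```

```text
sp 1312.9539 [549.  40.  80.]
roll 1339.7788 [ 595. -229.   57.]
cart 1373.7834 [ 736. -230.   43.]
wb 0.0 [ 442.   80. 1392.]
ab 1336.8828 [ 728. -104.   80.]
bask 1393.507 [535. 403.   1.]
table 1382.2854 [453. 155.  -2.]
box 1150.9475 [ 376. -194.  217.]
disp [23 37  4  7 21] [324.66666667 224.9047619 ] [556.  78.  66.] 76.0
disp [48 41  5  8 23] [349.52173913 229.39130435] [543.   6.  68.] 96.0
roll [11 12  5 15 38] [413.78947368 213.65789474] [ 595. -195.   38.] 44.0
943.9185 [549.  73.  66.]
1210.5968 [ 595. -202.   37.]
660.1328 [527. 410.   2.]
```

View pics/z1.png

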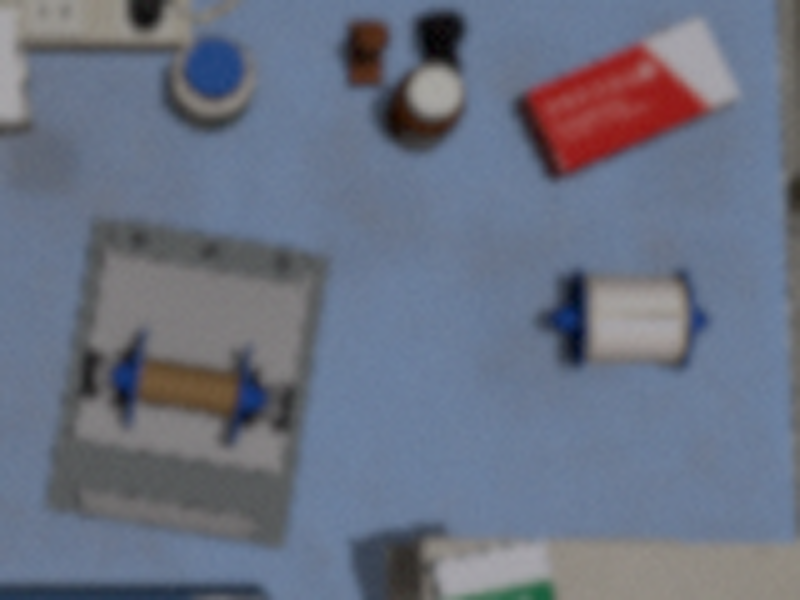

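View pics/z2.png

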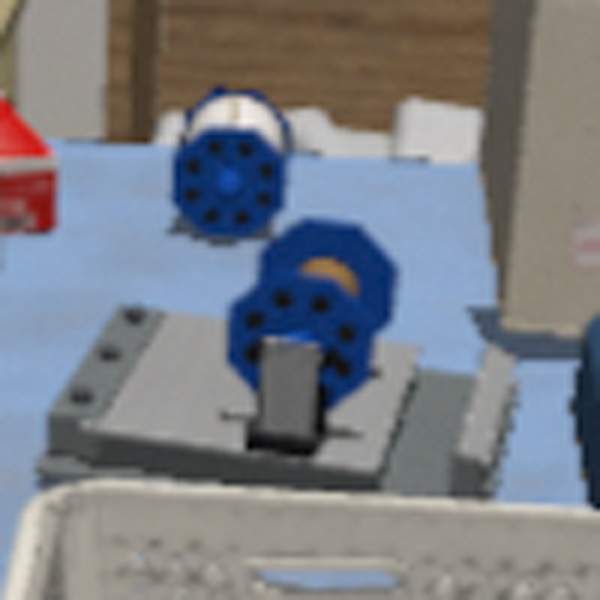

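Zoom: in z1, the clips are at (90,373) and (283,407), the brown core at (188,388) and the roll paper at (638,318). In z2, the left clip top is at (292,343) and the roll hub at (230,180).

```bash
cat > meas.py <<'E'
from look import *
img=cv2.imread('pics/top1.png'); hsv=cv2.cvtColor(img,cv2.COLOR_BGR2HSV); H,Sx,V=cv2.split(hsv)
def com(m,u0,u1,v0,v1):
    n,l,s,c=cv2.connectedComponentsWithStats(m[v0:v1,u0:u1].astype('uint8')); i=1+np.argmax(s[1:,4])
    pts=np.argwhere(l==i)[:,::-1]+[u0,v0]; return c[i]+[u0,v0],s[i],pts
C=cloud('top',np.load('pics/top1.png.npy'))
def rep(nm,m,box,z):
    c,s,p=com(m,*box); P=C[p[:,1],p[:,0]]; w=ray('top',*c,z)
    R=np.array([ray('top',u,v,z)[:2] for u,v in p]); (cx,sz,an)=cv2.minAreaRect(R.astype('float32'))
    print(nm,c.round(1),s[4],'ray',w.round(1),'rect',np.round(cx,1),np.round(sz,1),round(an,1),'zmed/max',np.median(P[:,2]).round(1),P[:,2].max().round(1)); return w
rep('brown',(H>8)&(H<25)&(Sx>80),(322,355,215,240),74)
rep('paper',(Sx<60)&(V>110),(412,445,202,228),53)
a=rep('clipL',(V<70),(312,323,216,236),72); b=rep('clipR',(V<70),(353,362,222,240),72)
print('clip mid',(a+b)/2,'len',np.linalg.norm(a-b),'axis ang',np.degrees(np.arctan2(*(a-b)[:2][::1])))
bl=(H>100)&(H<125)&(Sx>150)
rep('rollL',bl,(405,419,203,228),30); rep('rollR',bl,(435,446,203,228),30)
rep('foot',(Sx<70)&(V>60)&(V<190),(300,372,190,265),22)
rep('bask',(Sx<50)&(V>120),(160,280,185,280),80)
# side rays
print('side clip',ray('side',358.6,207.1,72),'roll hub',ray('side',348.3,179.9,30))
# triangulate spool core/roll hub with two-views: nearest points
def tri(a,b):
    M=[];r=[]
    for n,(u,v) in (('top',a),('side',b)):
        c=optics.camera_info(n);P=np.array(c['K'])@np.array(c['camera_from_world'])[:3]; M+= [u*P[2]-P[0],v*P[2]-P[1]]
    M=np.array(M); return np.linalg.lstsq(M[:,:3],-M[:,3],rcond=None)[0].round(1)
print('tri clipL',tri((318,224.6),(358.6,207.1)))
print('tri roll L flange top',tri((415,213.7),(348.0,171.5)))
print('tri core top/left', tri((328.5,225.8),(364.6,193.3)))
E
python3 meas.py
```

```text
brown [337.5 227.1] 133 ray [549.3  40.9  74. ] rect [549.5  41.5] [53.5 21.8] 80.0 zmed/max 73.2 81.0
paper [426.8 213.1] 362 ray [ 595.1 -229.1   53. ] rect [ 596.9 -230.8] [63.8 58.3] 0.3 zmed/max 51.7 1391.9
clipL [317.2 224.1] 27 ray [558.2 101.2  72. ] rect [558.4 100.4] [23.8  8.9] 0.3 zmed/max 30.2 36.8
clipR [356.7 231.4] 19 ray [537.  -15.9  72. ] rect [537.1 -15.7] [ 6.4 21.6] 78.5 zmed/max 29.1 37.5
clip mid [547.62110911  42.63635773  72.        ] len 119.01079584711242 axis ang 10.23873689538625
rollL [413.8 213.7] 38 ray [ 595.7 -194.5   30. ] rect [ 594.8 -192. ] [12.3 43.2] 88.7 zmed/max 38.0 44.3
rollR [439.5 213.5] 4 ray [ 596.6 -273.2   30. ] rect [ 596.6 -273.2] [3.1 3.2] 88.2 zmed/max 36.6 40.2Traceback (most recent call last):
  File "meas.py", line 17, in <module>
    rep('foot',(Sx<70)&(V>60)&(V<190),(300,372,190,265),22)
    ~~~^^^^^^^^^^^^^^^^^^^^^^^^^^^^^^^^^^^^^^^^^^^^^^^^^^^^
  File "meas.py", line 9, in rep
    R=np.array([ray('top',u,v,z)[:2] for u,v in p]); (cx,sz,an)=cv2.minAreaRect(R.astype('float32'))
                ~~~^^^^^^^^^^^^^
  File "look.py", line 13, in ray
    c=optics.camera_info(n);K=np.array(c['K']);T=np.linalg.inv(np.array(c['camera_from_world']))
ValueError: time passes only in moves, steps and waits
```

```bash
python3 - <<'E'
s=open('look.py').read()
s=s.replace("def snap","import functools\n@functools.lru_cache\ndef cam(n):\n    c=optics.camera_info(n);return np.array(c['K']),np.linalg.inv(np.array(c['camera_from_world']))\ndef snap")
s=s.replace("c=optics.camera_info(n);K=np.array(c['K']);T=np.linalg.inv(np.array(c['camera_from_world']))\n    v,u","K,T=cam(n)\n    v,u").replace("c=optics.camera_info(n);K=np.array(c['K']);T=np.linalg.inv(np.array(c['camera_from_world']))\n    r","K,T=cam(n)\n    r")
open('look.py','w').write(s)
m=open('meas.py').read()
m=m.replace("c=optics.camera_info(n);P=np.array(c['K'])@np.array(c['camera_from_world'])[:3]","K,T=cam(n);P=K@np.linalg.inv(T)[:3]")
m+="print('cams',cam('top')[1][:3,3],cam('side')[1][:3,3])\n"
open('meas.py','w').write(m)
E
python3 meas.py | tail -9
```

```text
rollL [413.8 213.7] 38 ray [ 595.7 -194.5   30. ] rect [ 594.8 -192. ] [12.3 43.2] 88.7 zmed/max 38.0 44.3
rollR [439.5 213.5] 4 ray [ 596.6 -273.2   30. ] rect [ 596.6 -273.2] [3.1 3.2] 88.2 zmed/max 36.6 40.2
foot [330.4 225.3] 3771 ray [558.9  61.2  22. ] rect [555.3  50.1] [228.6 211.4] 0.4 zmed/max 11.6 1391.9
bask [224.9 233.7] 6257 ray [527.5 373.6  80. ] rect [531.5 388. ] [227.3 313.4] 1.3 zmed/max 3.5 1391.9
side clip [557.28616881  99.48787639  72.        ] roll hub [ 593.41002961 -195.78313798   30.        ]
tri clipL [556.9  98.9  71.7]
tri roll L flange top [ 593.7 -192.4   58.5]
tri core top/left [548.5  68.   95.8]
cams [ 441.93443632   79.5024394  1391.92021102] [560.89538278 941.30679462 450.51442694]
```

Units first: shifts go in units of 20 mm and turns go in units of 0.25 rad. So 0.184 rad is 0.736.

```bash
cat > go.py <<'E'
# python3 go.py x y z yawdeg(of tool y) : deltas in tool axes from measured pose
import sys,numpy as np
from scipy.spatial.transform import Rotation as R
from rig import arm
s=arm.observe(); q=R.from_quat(s['tool_rot']); p=s['tool_pos']
x,y,z,w=map(float,sys.argv[1:5])
ty=np.array([np.cos(np.radians(w)),np.sin(np.radians(w)),0]); tz=np.array([0,0,-1.]); T=R.from_matrix(np.c_[np.cross(ty,tz),ty,tz])
print('t',round(s['t'],2),'pos',p.round(1),'toolY yaw',np.degrees(np.arctan2(*q.as_matrix()[[1,0],1])).round(2),'F',s['force'].round(1),'w',round(s['grip_width'],1),'M',s['moment'].round(2))
print('rot',(q.inv()*T).as_rotvec().round(4),'d(now)',q.inv().apply(np.array([x,y,z])-p).round(1),'d(after rot)',T.inv().apply(np.array([x,y,z])-p).round(1))
print('q',s['joint_positions'].round(2))
E
echo '0 0 0 0 0 0.736 | 0 0 0 0 0 0.736 | 0 0 0 0 0 0.736 | 0 0 0 0 0 0.736 | 0 0 0 0 0 0.736 | 0 0 0 0 0 0.736 | 0 0 0 0 0 0.736 | 0 0 0 0 0 0.736' | python3 -m creep 60
python3 go.py 548.5 41.5 200 -10.2
python3 - <<'E'
from look import *
C=cloud('top',np.load('pics/top1.png.npy'))
B=C[240:330,375:480].reshape(-1,3); B=B[(B[:,2]>190)&(B[:,2]<240)]; print('box',B.min(0),B.max(0))
for z,u,v in((80,342,165),(85,386,168)): print(ray('top',u,v,z))
E
```

```text
t: 1.1
tool_pos: [183.6, 649.1, 230.7]
tool_rot: [0.769, 0.64, -0.0, 0.0]
force: [-0.2, -0.2, 0.8]
grip_width: 59.7
gripper_force: 0.0
t 1.1 pos [183.6 649.1 230.7] toolY yaw -10.49 F [-0.2 -0.2  0.8] w 59.7 M [0.01 0.05 0.01]
rot [-0.      0.0011 -0.005 ] d(now) [-531.   469.4   31.3] d(after rot) [-533.4  466.7   30.7]
q [-1.63  0.49  0.35  1.57 -0.18  1.11 -1.42]
box [ 331.07581984 -293.30159703  190.04763029] [458.13767684 -83.68858557 223.45688446]
[736.15156796  27.80204977  80.        ]
[ 726.42899048 -103.59508417   85.        ]
```

To row units: -44 mm is -2.2, 39 mm is 1.95.

```bash
echo '-2.2 1.95 0.1 0 0 0 | -2.2 1.95 0.1 0 0 0 | -2.2 1.95 0.1 0 0 0 | -2.2 1.95 0.1 0 0 0 | -2.2 1.95 0.1 0 0 0 | -2.2 1.95 0.1 0 0 0 | -2.2 1.95 0.1 0 0 0 | -2.2 1.95 0.1 0 0 0' | python3 -m creep 56
python3 go.py 548.5 41.5 150 -10.2
```

```text
t: 2.1
tool_pos: [429.5, 246.3, 215.2]
tool_rot: [0.767, 0.642, 0.0, -0.0]
force: [0.8, 0.7, 0.4]
grip_width: 56.0
gripper_force: 0.0
t 2.1 pos [429.5 246.3 215.2] toolY yaw -10.12 F [0.8 0.7 0.4] w 56.0 M [ 0.02 -0.08 -0.05]
rot [-0.0001 -0.0003  0.0014] d(now) [-180.7  153.2   65.1] d(after rot) [-180.5  153.4   65.2]
q [-1.11  0.21  0.53  2.02 -0.13  0.94 -0.68]
```

```bash
echo '-2.25 1.9 0.8 0 0 0 | -2.25 1.9 0.8 0 0 0 | -2.25 1.9 0.8 0 0 0 | -2.25 1.9 0.8 0 0 0 | 0 0 0 0 0 0 | 0 0 0 0 0 0' | python3 -m creep 56
python3 go.py 548.5 41.5 46 -10.2
python3 - <<'E'
from look import *
snap('side','s2.png'); b=cv2.imread('pics/s2.png')[100:250,280:480]
cv2.imwrite('pics/z3.png',cv2.resize(b,None,fx=4,fy=4,interpolation=cv2.INTER_CUBIC))
E
```

```text
t: 2.85
tool_pos: [546.4, 44.3, 150.9]
tool_rot: [0.767, 0.642, -0.0, -0.0]
force: [-0.5, 0.7, -0.3]
grip_width: 56.0
gripper_force: 0.0
t 2.85 pos [546.4  44.3 150.9] toolY yaw -10.17 F [-0.5  0.7 -0.3] w 56.0 M [0.03 0.03 0.01]
rot [-0.0012  0.0001  0.0005] d(now) [ -2.4   2.7 104.9] d(after rot) [ -2.4   2.6 104.9]
q [-0.65  0.41  0.58  1.97 -0.29  0.85 -0.09]
```

View pics/z3.png

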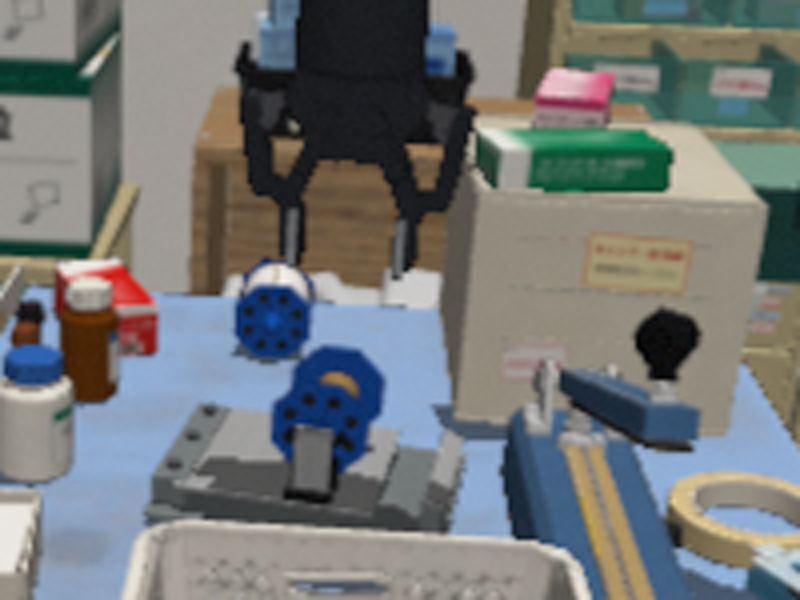

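Picture: fingers at (287,240) and (403,240), straddling the spool core near (338,383). Now descending.

To row units: 35 mm is 1.75, 30 mm is 1.5.

```bash
echo '-0.12 0.135 1.5 0 0 0 | 0 0 1.75 0 0 0 | 0 0 1 0 0 0 | 0 0 0.5 0 0 0 | 0 0 0.55 0 0 0 | 0 0 0 0 0 0' | python3 -m creep 56
python3 go.py 548.5 41.5 45 -10.2
```

```text
t: 3.65
tool_pos: [548.9, 41.8, 45.1]
tool_rot: [0.767, 0.642, -0.0, -0.0]
force: [0.1, -0.3, 0.6]
grip_width: 56.0
gripper_force: 0.0
t 3.65 pos [548.9  41.8  45.1] toolY yaw -10.1 F [ 0.1 -0.3  0.6] w 56.0 M [-0.03  0.05 -0.03]
rot [-0.0005 -0.0001  0.0018] d(now) [-0.4 -0.3  0.1] d(after rot) [-0.4 -0.3  0.1]
q [-0.55  0.57  0.47  2.02 -0.42  0.64  0.02]
```

```bash
echo '0 0 0 0 0 0 | 0 0 0 0 0 0 | 0 0 0 0 0 0 | 0 0 0 0 0 0 | 0 0 0 0 0 0 | 0 0 0 0 0 0 | 0 0 0 0 0 0' | python3 -m creep 10
python3 go.py 548.5 41.5 45 -10.2
```

```text
t: 4.53
tool_pos: [550.2, 41.3, 45.6]
tool_rot: [0.767, 0.642, 0.001, 0.001]
force: [5.9, -1.1, 1.6]
grip_width: 26.2
gripper_force: 58.9
t 4.53 pos [550.2  41.3  45.6] toolY yaw -10.14 F [ 5.9 -1.1  1.6] w 26.2 M [-0.1  -1.08  0.03]
rot [ 0.0021 -0.0004  0.001 ] d(now) [-0.1 -1.8  0.6] d(after rot) [-0.1 -1.8  0.6]
q [-0.55  0.57  0.47  2.02 -0.42  0.64  0.02]
```

```bash
echo '0 0.075 0 0 0 0 | 0 0 0 0 0 0 | 0 0 0 0 0 0' | python3 -m creep
python3 go.py 548.5 41.5 45 -10.2
```

```text
t: 4.9
tool_pos: [550.4, 41.2, 45.2]
tool_rot: [0.767, 0.642, -0.0, -0.0]
force: [1.9, 0.4, 3.1]
grip_width: 25.8
gripper_force: 59.0
t 4.9 pos [550.4  41.2  45.2] toolY yaw -10.14 F [1.9 0.4 3.1] w 25.8 M [ 0.16 -0.43  0.05]
rot [-0.0005 -0.0001  0.0011] d(now) [ 0.  -1.9  0.2] d(after rot) [ 0.  -1.9  0.2]
q [-0.55  0.57  0.47  2.02 -0.42  0.65  0.02]
```

To row units: -2 mm is -0.1, -3 mm is -0.15.

```bash
echo '0 0.02 -0.15 0 0 0 | 0 0 -0.1 0 0 0 | 0 0 0 0 0 0' | python3 -m creep; echo '0 0 -0.1 0 0 0 | 0 0 -0.1 0 0 0' | python3 -m creep;  echo '0 0 -0.1 0 0 0 | 0 0 -0.1 0 0 0' | python3 -m creep; echo '0 0 -0.1 0 0 0 | 0 0 -0.1 0 0 0 | 0 0 0 0 0 0' | python3 -m creep
python3 go.py 548.5 41.5 45 -10.2
```

```text
t: 5.28
tool_pos: [550.9, 40.9, 50.0]
tool_rot: [0.767, 0.642, -0.0, 0.0]
force: [5.3, 0.2, -6.5]
grip_width: 26.4
gripper_force: 59.4
t: 5.52
tool_pos: [550.6, 40.8, 53.5]
tool_rot: [0.767, 0.642, -0.001, 0.0]
force: [6.1, -0.2, -11.3]
grip_width: 26.0
gripper_force: 59.5
t: 5.78
tool_pos: [549.5, 40.8, 57.9]
tool_rot: [0.767, 0.642, -0.001, -0.001]
force: [1.2, 0.1, 0.0]
grip_width: 26.4
gripper_force: 60.4
t: 6.15
tool_pos: [551.1, 40.9, 62.6]
tool_rot: [0.767, 0.642, 0.0, 0.0]
force: [-0.5, 0.2, -0.6]
grip_width: 25.8
gripper_force: 60.4
t 6.15 pos [551.1  40.9  62.6] toolY yaw -10.15 F [-0.5  0.2 -0.6] w 25.8 M [-0.01 -0.04  0.01]
rot [ 0.0003 -0.0002  0.0009] d(now) [ 0.1 -2.6 17.6] d(after rot) [ 0.1 -2.6 17.6]
q [-0.56  0.55  0.49  2.01 -0.4   0.68  0.01]
```

To row units: -20 mm is -1, -50 mm is -2.5.

```bash
echo '0 0 -1 0 0 0 | 0 0 -2.5 0 0 0 | 0 0 -2.5 0 0 0 | 0 0 0 0 0 0' | python3 -m creep; python3 go.py 531 388 170 -10.2
```

```text
t: 6.65
tool_pos: [553.5, 40.9, 186.0]
tool_rot: [0.767, 0.642, 0.003, 0.001]
force: [0.2, -0.2, -1.2]
grip_width: 26.0
gripper_force: 60.5
t 6.65 pos [553.5  40.9 186. ] toolY yaw -10.16 F [ 0.2 -0.2 -1.2] w 26.0 M [ 0.06  0.01 -0.03]
rot [ 0.0066 -0.0033  0.0007] d(now) [337.6 -83.5  16.6] d(after rot) [337.6 -83.7  16. ]
q [-0.67  0.37  0.61  1.93 -0.27  0.91 -0.11]
```

```bash
python3 - <<'E'
from look import *
snap('side','s3.png'); p=cv2.imread('pics/s3.png')
d=np.load('pics/s3.png.npy'); b=p[100:250,280:480]
cv2.imwrite('pics/z4.png',cv2.resize(b,None,fx=4,fy=4,interpolation=cv2.INTER_CUBIC))
E
```

```text
(no output)
```

View pics/z4.png

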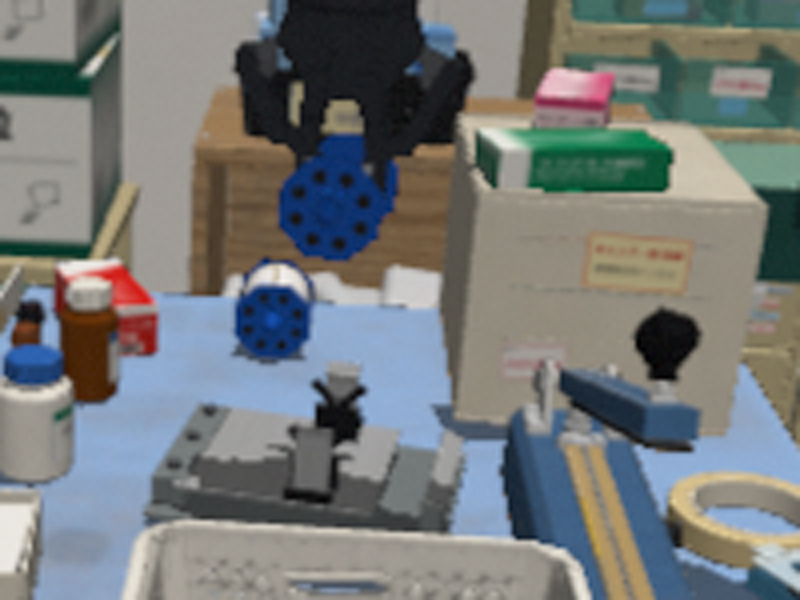

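The spool is held level at (335,205) and the cradles are empty. Clip tops are at (313,435) and (343,370). On to the basket.

```bash
echo '2.8 -0.7 0.1 0 0 0 | 2.8 -0.7 0.1 0 0 0 | 2.8 -0.7 0.1 0 0 0 | 2.8 -0.7 0.1 0 0 0 | 2.8 -0.7 0.1 0 0 0 | 2.8 -0.7 0.1 0 0 0 | 0 0 0 0 0 0 | 0 0 0 0 0 0' | python3 -m creep; python3 go.py 531 388 20 -10.2
python3 - <<'E'
from look import *
p,d=snap('top','t4.png'); C=cloud('top',d); hsv=cv2.cvtColor(p,cv2.COLOR_RGB2HSV);H,S,V=cv2.split(hsv)
# paper/roll: refine; clip blobs with no spool
for nm,m,(u0,u1,v0,v1),z in (('clipL',V<70,(310,326,214,236),72),('clipR',V<70,(350,364,220,242),72),('paper',(S<60)&(V>110),(414,440,202,226),50),('foot',(S<75)&(V<150),(308,366,190,262),20)):
    ys,xs=np.where(m[v0:v1,u0:u1]); P=C[v0:v1,u0:u1][m[v0:v1,u0:u1]]
    print(nm,len(xs),ray('top',xs.mean()+u0,ys.mean()+v0,z).round(1),'z',np.percentile(P[:,2],[10,50,90]).round())
E
```

```text
t: 7.7
tool_pos: [526.7, 385.4, 168.5]
tool_rot: [0.767, 0.642, -0.002, 0.0]
force: [0.2, 0.1, -1.7]
grip_width: 26.1
gripper_force: 60.5
t 7.7 pos [526.7 385.4 168.5] toolY yaw -10.14 F [ 0.2  0.1 -1.7] w 26.1 M [-0.03 -0.02 -0.02]
rot [-0.0015  0.003   0.0011] d(now) [  3.8   4.  148.4] d(after rot) [  3.3   3.7 148.5]
q [-1.09  0.55  0.52  1.7  -0.31  0.99 -0.64]
clipL 47 [556.1  91.2  72. ] z [26. 32. 60.]
clipR 35 [540.9  -6.6  72. ] z [24. 31. 59.]
paper 368 [ 595.4 -229.3   50. ] z [35. 52. 57.]
foot 3577 [560.6  48.8  20. ] z [-0. 22. 30.]
```

```bash
echo '0.15 0.2 2 0 0 0 | 0 0 2.25 0 0 0 | 0 0 1.75 0 0 0 | 0 0 1 0 0 0 | 0 0 0.4 0 0 0 | 0 0 0 0 0 0 | 0 0 0 0 0 0' | python3 -m creep; python3 go.py 531 388 16 -10.2
```

```text
t: 8.62
tool_pos: [532.8, 389.2, 23.7]
tool_rot: [0.767, 0.642, 0.001, -0.0]
force: [-0.5, -0.9, -0.4]
grip_width: 25.9
gripper_force: 60.5
t 8.62 pos [532.8 389.2  23.7] toolY yaw -10.15 F [-0.5 -0.9 -0.4] w 25.9 M [0.01 0.07 0.03]
rot [ 0.0015 -0.0018  0.0009] d(now) [-1.5 -1.6  7.7] d(after rot) [-1.5 -1.6  7.7]
q [-1.02  0.73  0.42  1.75 -0.42  0.74 -0.56]
```

To row units: 4 mm is 0.2, 3 mm is 0.15.

```bash
echo '0 0 0.2 0 0 0 | 0 0 0.15 0 0 0 | 0 0 0 0 0 0' | python3 -m creep; echo '0 0 0 0 0 0 | 0 0 0 0 0 0 | 0 0 0 0 0 0 | 0 0 0 0 0 0' | python3 -m creep 62;  echo '0 0 -1 0 0 0 | 0 0 -2.5 0 0 0 | 0 0 -2.5 0 0 0 | 0 0 -2 0 0 0' | python3 -m creep
python3 go.py 595.5 -229 180 0
python3 - <<'E'
from look import *
p,d=snap('side','s5.png');b=cv2.imread('pics/s5.png')[150:380,280:460]
cv2.imwrite('pics/z5.png',cv2.resize(b,None,fx=2.5,fy=2.5))
E
```

```text
t: 9.0
tool_pos: [532.9, 389.4, 18.2]
tool_rot: [0.767, 0.642, 0.001, -0.001]
force: [-4.8, -2.7, 18.4]
grip_width: 26.5
gripper_force: 62.6
t: 9.5
tool_pos: [531.8, 388.7, 15.0]
tool_rot: [0.767, 0.642, -0.0, 0.0]
force: [0.6, -0.4, 0.1]
grip_width: 62.1
gripper_force: 0.0
t: 10.0
tool_pos: [532.7, 388.8, 179.1]
tool_rot: [0.767, 0.642, 0.001, -0.0]
force: [-0.9, 0.3, 0.1]
grip_width: 62.1
gripper_force: 0.0
t 10.0 pos [532.7 388.8 179.1] toolY yaw -10.17 F [-0.9  0.3  0.1] w 62.1 M [ 0.03 -0.02  0.05]
rot [ 0.002  -0.0021 -0.1775] d(now) [-597.  171.   -2.] d(after rot) [-617.8   62.8   -0.9]
q [-1.09  0.55  0.53  1.67 -0.32  1.   -0.64]
```

View pics/z5.png

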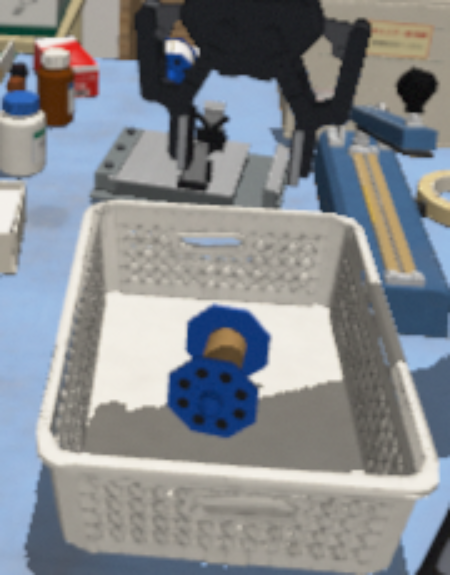

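The spool lies in the basket at (215,370). Next, the full roll.

To row units: -30 mm is -1.5, -8 mm is -0.4, -0.1775 rad is -0.71.

```bash
echo '0 0 -1.5 0 0 -0.71 | -2.7 0.3 -0.4 0 0 0 | -2.7 0.3 -0.4 0 0 0 | -2.7 0.3 -0.4 0 0 0 | -2.7 0.3 0 0 0 0 | -2.7 0.3 0 0 0 0 | -2.7 0.3 0 0 0 0 | -2.7 0.3 0 0 0 0' | python3 -m creep 84;echo '-2.7 0.3 0 0 0 0 | -2.7 0.3 0 0 0 0 | -2.7 0.3 0 0 0 0 | -2.7 0.3 0 0 0 0 | 0 0 0 0 0 0' | python3 -m creep
python3 go.py 595.5 -229 100 0
```

```text
t: 11.05
tool_pos: [574.2, 8.8, 230.5]
tool_rot: [0.707, 0.707, 0.001, 0.0]
force: [0.6, 0.4, 1.5]
grip_width: 84.2
gripper_force: 0.0
t: 11.68
tool_pos: [596.9, -211.8, 230.8]
tool_rot: [0.71, 0.704, -0.001, 0.002]
force: [-0.8, -0.4, -0.5]
grip_width: 84.1
gripper_force: 0.0
t 11.68 pos [ 596.9 -211.8  230.8] toolY yaw -0.48 F [-0.8 -0.4 -0.5] w 84.1 M [ 0.05 -0.06 -0.04]
rot [ 0.0013  0.0034 -0.0084] d(now) [-16.7  -1.4 130.9] d(after rot) [-17.2  -1.4 130.8]
q [-0.22  0.47  0.64  1.7  -0.31  1.08  0.51]
```

To row units: 45 mm is 2.25, 35 mm is 1.75, -0.008 rad is -0.032.

```bash
echo '-0.835 -0.07 1.5 0 0 -0.032 | 0 0 2.25 0 0 0 | 0 0 2.25 0 0 0 | 0 0 1.75 0 0 0 | 0 0 1.5 0 0 0 | 0 0 0 0 0 0' | python3 -m creep 84
python3 go.py 595.5 -229 10 0
```

```text
t: 12.42
tool_pos: [595.5, -220.2, 42.9]
tool_rot: [0.704, 0.71, -0.001, -0.002]
force: [-0.9, -0.2, -0.4]
grip_width: 83.9
gripper_force: 0.0
t 12.43 pos [ 595.5 -220.2   42.9] toolY yaw 0.54 F [-0.9 -0.2 -0.4] w 83.9 M [-0.01 -0.02  0.05]
rot [-0.0038 -0.0017  0.0095] d(now) [-8.8  0.  32.9] d(after rot) [-8.8 -0.  32.9]
q [-0.1   0.69  0.5   1.81 -0.46  0.76  0.66]
```

To row units: -8.8 mm is -0.44, 8 mm is 0.4, 0.0095 rad is 0.038.

```bash
echo '-0.44 0 0.5 0 0 0.038 | 0 0 0.5 0 0 0 | 0 0 0.4 0 0 0 | 0 0 0.25 0 0 0 | 0 0 0 0 0 0' | python3 -m creep 84
python3 go.py 595.5 -229 9 0
```

```text
t: 13.05
tool_pos: [596.7, -230.5, 10.9]
tool_rot: [0.707, 0.707, -0.0, -0.0]
force: [-0.1, 0.4, 0.2]
grip_width: 83.8
gripper_force: 0.0
t 13.05 pos [ 596.7 -230.5   10.9] toolY yaw -0.05 F [-0.1  0.4  0.2] w 83.8 M [-0.04  0.03 -0.04]
rot [-0.0006 -0.0003 -0.0008] d(now) [ 1.5 -1.2  1.9] d(after rot) [ 1.5 -1.2  1.9]
q [-0.06  0.74  0.47  1.81 -0.49  0.71  0.68]
```

To row units: 1.5 mm is 0.075, 1.2 mm is 0.06.

```bash
echo '0.06 -0.05 0.075 0 0 0 | 0 0 0 0 0 0 | 0 0 0 0 0 0 | 0 0 0 0 0 0 | 0 0 0 0 0 0 | 0 0 0 0 0 0' | python3 -m creep 30
python3 go.py 595.5 -229 9 0
```

```text
t: 13.8
tool_pos: [595.9, -229.4, 10.2]
tool_rot: [0.707, 0.707, 0.0, -0.0]
force: [-1.8, 1.3, 6.9]
grip_width: 52.6
gripper_force: 62.6
t 13.8 pos [ 595.9 -229.4   10.2] toolY yaw -0.06 F [-1.8  1.3  6.9] w 52.6 M [0.28 0.44 0.02]
rot [ 0.0001 -0.0004 -0.001 ] d(now) [ 0.4 -0.4  1.2] d(after rot) [ 0.4 -0.4  1.2]
q [-0.07  0.74  0.47  1.81 -0.49  0.71  0.68]
```

To row units: -40 mm is -2, -35 mm is -1.75.

```bash
echo '0 0 -0.25 0 0 0 | 0 0 -1 0 0 0 | 0 0 -2 0 0 0 | 0 0 -2 0 0 0 | 0 0 -1.75 0 0 0 | 0 0 0 0 0 0' | python3 -m creep
python3 go.py 551 41.6 150 -10
```

```text
t: 14.55
tool_pos: [597.8, -230.8, 153.9]
tool_rot: [0.708, 0.707, 0.002, 0.003]
force: [0.0, 0.6, -2.4]
grip_width: 52.8
gripper_force: 63.3
t 14.55 pos [ 597.8 -230.8  153.9] toolY yaw -0.09 F [ 0.   0.6 -2.4] w 52.8 M [ 0.01  0.   -0.01]
rot [0.0067 0.0012 0.173 ] d(now) [272.3 -47.2   3.1] d(after rot) [260.1 -93.4   3.9]
q [-0.15  0.56  0.6   1.75 -0.38  0.94  0.59]
```

```bash
echo '0 0 0 0 0 0.348 | 0 0 0 0 0 0.344 | 2.6 -0.935 0.05 0 0 0 | 2.6 -0.935 0.05 0 0 0 | 2.6 -0.935 0.05 0 0 0 | 2.6 -0.935 0.05 0 0 0 | 2.6 -0.935 0.05 0 0 0 | 0 0 0 0 0 0' | python3 -m creep;echo '0 0 0 0 0 0 | 0 0 0 0 0 0' | python3 -m creep
python3 go.py 551 41.6 100 -10
python3 - <<'E'
from look import *
p,d=snap('top','t6.png');snap('side','s6.png'); hsv=cv2.cvtColor(p,cv2.COLOR_RGB2HSV);H,S,V=cv2.split(hsv)
a=cv2.imread('pics/t6.png')[180:265,295:385];b=cv2.imread('pics/s6.png')[140:240,310:410]
o=np.hstack([cv2.resize(a,(400,378),interpolation=cv2.INTER_CUBIC),cv2.resize(b,(378,378),interpolation=cv2.INTER_CUBIC)])
cv2.imwrite('pics/z6.png',o)
E
```

```text
t: 15.55
tool_pos: [547.2, 48.8, 143.6]
tool_rot: [0.763, 0.646, -0.0, -0.002]
force: [0.1, -0.8, -2.1]
grip_width: 52.8
gripper_force: 63.5
t: 15.8
tool_pos: [548.7, 41.0, 144.7]
tool_rot: [0.767, 0.642, -0.0, 0.0]
force: [-0.3, 0.5, -2.2]
grip_width: 52.5
gripper_force: 63.5
t 15.8 pos [548.7  41.  144.7] toolY yaw -10.12 F [-0.3  0.5 -2.2] w 52.5 M [-0.03  0.01 -0.03]
rot [-0.0001  0.0007 -0.0021] d(now) [ 1.   2.1 44.7] d(after rot) [ 1.   2.1 44.7]
q [-0.7   0.44  0.66  1.97 -0.36  0.85 -0.02]
```

View pics/z6.png

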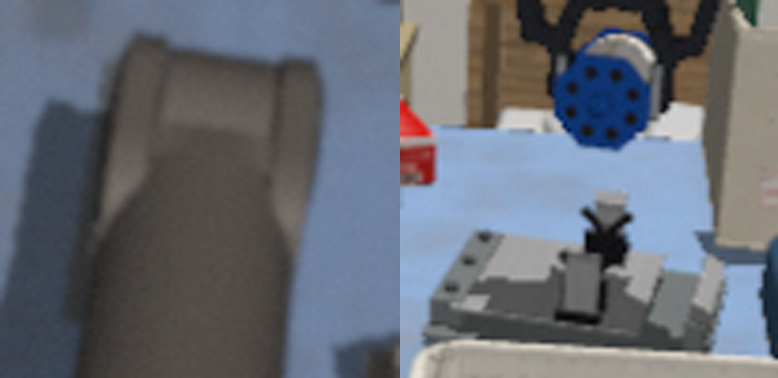

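The roll hangs level with its hub at (600,100), above the open clips at (585,255) and (612,205). I'll check its position along the axis from the flange.

```bash
python3 - <<'E'
from look import *
def flange(f,box):
    img=cv2.imread('pics/'+f); H,S,V=cv2.split(cv2.cvtColor(img,cv2.COLOR_BGR2HSV)); C=cloud('side',np.load('pics/'+f+'.npy'))
    u0,u1,v0,v1=box; m=((H>100)&(H<125)&(S>150))[v0:v1,u0:u1]; P=C[v0:v1,u0:u1][m]
    a=np.array([.176,.984,0]); t=(P-[551,41.6,0])@a   # along axis
    h,e=np.histogram(t,np.arange(-60,61,3)); print(f,len(P),dict(zip(e[:-1],h)))
    for lo,hi in((-48,-24),(22,48)):
        k=(t>lo)&(t<hi); print(lo,k.sum(),np.median(t[k]).round(1),np.percentile(t[k],[10,90]).round(1),np.median(P[k],0).round(1))
flange('side1.png',(345,382,182,218)); flange('s6.png',(345,382,145,182))
E
```

```text
side1.png 516 {np.int64(-60): np.int64(0), np.int64(-57): np.int64(0), np.int64(-54): np.int64(0), np.int64(-51): np.int64(0), np.int64(-48): np.int64(0), np.int64(-45): np.int64(0), np.int64(-42): np.int64(0), np.int64(-39): np.int64(20), np.int64(-36): np.int64(102), np.int64(-33): np.int64(41), np.int64(-30): np.int64(1), np.int64(-27): np.int64(0), np.int64(-24): np.int64(0), np.int64(-21): np.int64(0), np.int64(-18): np.int64(0), np.int64(-15): np.int64(0), np.int64(-12): np.int64(0), np.int64(-9): np.int64(0), np.int64(-6): np.int64(0), np.int64(-3): np.int64(0), np.int64(0): np.int64(0), np.int64(3): np.int64(0), np.int64(6): np.int64(0), np.int64(9): np.int64(0), np.int64(12): np.int64(0), np.int64(15): np.int64(0), np.int64(18): np.int64(0), np.int64(21): np.int64(0), np.int64(24): np.int64(21), np.int64(27): np.int64(177), np.int64(30): np.int64(60), np.int64(33): np.int64(7), np.int64(36): np.int64(10), np.int64(39): np.int64(3), np.int64(42): np.int64(0), np.int64(45): np.int64(0), np.int64(48): np.int64(1), np.int64(51): np.int64(0), np.int64(54): np.int64(0), np.int64(5
[... 612 characters left out ...]
np.int64(0), np.int64(-6): np.int64(0), np.int64(-3): np.int64(0), np.int64(0): np.int64(1), np.int64(3): np.int64(0), np.int64(6): np.int64(1), np.int64(9): np.int64(0), np.int64(12): np.int64(0), np.int64(15): np.int64(0), np.int64(18): np.int64(0), np.int64(21): np.int64(3), np.int64(24): np.int64(107), np.int64(27): np.int64(244), np.int64(30): np.int64(53), np.int64(33): np.int64(6), np.int64(36): np.int64(11), np.int64(39): np.int64(15), np.int64(42): np.int64(9), np.int64(45): np.int64(0), np.int64(48): np.int64(0), np.int64(51): np.int64(0), np.int64(54): np.int64(0), np.int64(57): np.int64(0)}
-48 16 -34.6 [-36.5 -32.8] [549.3   6.9 189.2]
22 448 28.2 [25.9 32. ] [553.4  70.3 165.1]
```

To row units: 5 mm is 0.25, 1 mm is 0.05.

```bash
echo '0.05 0.1 1 0 0 0 | 0 0 1.25 0 0 0 | 0 0 1.25 0 0 0 | 0 0 0.75 0 0 0 | 0 0 0.25 0 0 0 | 0 0 0 0 0 0 | 0 0 0 0 0 0' | python3 -m creep
python3 go.py 550.8 41.6 52 -10.1
```

```text
t: 16.77
tool_pos: [551.6, 43.4, 55.5]
tool_rot: [0.766, 0.643, 0.001, 0.0]
force: [0.3, -0.5, -2.3]
grip_width: 52.5
gripper_force: 63.5
t 16.77 pos [551.6  43.4  55.5] toolY yaw -9.98 F [ 0.3 -0.5 -2.3] w 52.5 M [-0.    0.05  0.  ]
rot [ 0.0013 -0.0006  0.0021] d(now) [-1.9 -0.5  3.5] d(after rot) [-1.9 -0.5  3.5]
q [-0.61  0.58  0.55  2.01 -0.48  0.68  0.07]
```

To row units: 3 mm is 0.15, -1.8 mm is -0.09.

```bash
echo '-0.09 -0.025 0.15 0 0 0 | 0 0 0.05 0 0 0 | 0 0 0 0 0 0' | python3 -m creep; python3 go.py 550.8 41.6 42 -10.1;echo '0 0 0.1 0 0 0 | 0 0 0.1 0 0 0 | 0 0 0 0 0 0' | python3 -m creep; python3 go.py 550.8 41.6 42 -10.1
```

```text
t: 17.15
tool_pos: [550.2, 41.7, 50.8]
tool_rot: [0.766, 0.643, 0.0, -0.0]
force: [0.3, -0.3, -2.1]
grip_width: 52.3
gripper_force: 63.5
t 17.15 pos [550.2  41.7  50.8] toolY yaw -9.97 F [ 0.3 -0.3 -2.1] w 52.3 M [ 0.01 -0.05  0.04]
rot [ 0.     -0.0002  0.0023] d(now) [-0.   0.7  8.8] d(after rot) [-0.   0.7  8.8]
q [-0.61  0.58  0.55  2.02 -0.48  0.67  0.08]
t: 17.52
tool_pos: [550.3, 41.8, 46.9]
tool_rot: [0.766, 0.643, 0.0, -0.0]
force: [0.3, 1.0, 2.0]
grip_width: 52.5
gripper_force: 63.7
t 17.52 pos [550.3  41.8  46.9] toolY yaw -9.96 F [0.3 1.  2. ] w 52.5 M [ 0.09  0.23 -0.  ]
rot [ 0.0001 -0.0003  0.0024] d(now) [-0.1  0.5  4.9] d(after rot) [-0.1  0.5  4.9]
q [-0.6   0.59  0.54  2.02 -0.49  0.66  0.08]
```

```bash
for i in 1 2; do :; done; echo '0 0 0.075 0 0 0 | 0 0 0.075 0 0 0 | 0 0 0 0 0 0' | python3 -m creep; python3 go.py 550.8 41.6 42 -10.1;echo '0 0 0.075 0 0 0 | 0 0 0.075 0 0 0 | 0 0 0 0 0 0' | python3 -m creep; python3 go.py 550.8 41.6 42 -10.1
```

```text
t: 17.9
tool_pos: [550.3, 41.7, 44.2]
tool_rot: [0.766, 0.643, 0.0, -0.0]
force: [-2.3, -0.1, 7.9]
grip_width: 52.0
gripper_force: 64.3
t 17.9 pos [550.3  41.7  44.2] toolY yaw -9.98 F [-2.3 -0.1  7.9] w 52.0 M [ 0.13  0.5  -0.03]
rot [ 0.0001 -0.0005  0.0022] d(now) [-0.   0.5  2.2] d(after rot) [-0.   0.5  2.2]
q [-0.6   0.59  0.54  2.02 -0.49  0.66  0.09]
t: 18.27
tool_pos: [550.8, 41.7, 41.6]
tool_rot: [0.766, 0.643, 0.001, 0.0]
force: [-2.9, 1.4, 11.2]
grip_width: 52.5
gripper_force: 64.7
t 18.27 pos [550.8  41.7  41.6] toolY yaw -9.98 F [-2.9  1.4 11.2] w 52.5 M [0.13 0.58 0.01]
rot [ 0.001  -0.0009  0.0021] d(now) [-0.1  0.  -0.4] d(after rot) [-0.1  0.  -0.4]
q [-0.6   0.6   0.53  2.02 -0.49  0.65  0.09]
```

Units first: shifts go in units of 20 mm and turns go in units of 0.25 rad. So 1 mm is 0.05.

```bash
echo '0 0 0.05 0 0 0 | 0 0 0.05 0 0 0 | 0 0 0 0 0 0' | python3 -m creep; python3 go.py 550.8 41.6 42 -10.1
```

```text
t: 18.65
tool_pos: [550.6, 41.9, 39.2]
tool_rot: [0.765, 0.643, 0.0, 0.0]
force: [-0.1, 0.4, 3.0]
grip_width: 52.9
gripper_force: 64.1
t 18.65 pos [550.6  41.9  39.2] toolY yaw -9.89 F [-0.1  0.4  3. ] w 52.9 M [0.19 0.25 0.51]
rot [ 0.0007 -0.0005  0.0036] d(now) [-0.3  0.3 -2.8] d(after rot) [-0.3  0.3 -2.8]
q [-0.59  0.6   0.53  2.02 -0.5   0.65  0.09]
```

To row units: 1.5 mm is 0.075.

```bash
echo '0 0 0.075 0 0 0 | 0 0 0.075 0 0 0 | 0 0 0 0 0 0' | python3 -m creep; python3 go.py 550.8 41.6 42 -10.1
python3 - <<'E'
from look import *
snap('side','s7.png'); b=cv2.imread('pics/s7.png')[155:245,305:405]
cv2.imwrite('pics/z7.png',cv2.resize(b,None,fx=6,fy=6,interpolation=cv2.INTER_CUBIC))
E
```

```text
t: 19.02
tool_pos: [549.6, 42.1, 36.1]
tool_rot: [0.765, 0.644, -0.0, -0.001]
force: [-4.8, 1.7, 10.9]
grip_width: 52.6
gripper_force: 64.7
t 19.02 pos [549.6  42.1  36.1] toolY yaw -9.89 F [-4.8  1.7 10.9] w 52.6 M [0.33 1.   0.5 ]
rot [-0.0014 -0.0005  0.0037] d(now) [-0.3  1.2 -5.9] d(after rot) [-0.3  1.2 -5.9]
q [-0.59  0.61  0.53  2.02 -0.5   0.64  0.09]
```

View pics/z7.png

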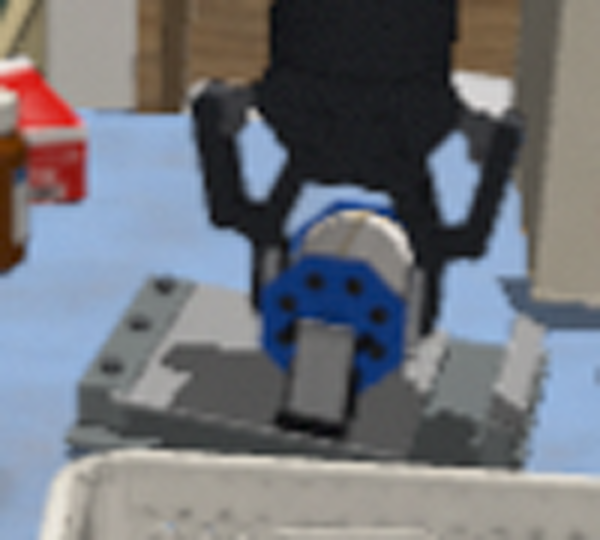

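The left clip at (320,370) stands in front of the left hub, and the force matches a seated roll (13 N at about 6 mm of deck bend). Now I'll unload the deck and let go.

To row units: -2 mm is -0.1, -1.5 mm is -0.075.

```bash
echo '0 0 -0.1 0 0 0 | 0 0 -0.1 0 0 0 | 0 0 -0.075 0 0 0 | 0 0 0 0 0 0' | python3 -m creep; python3 go.py 550.8 41.6 42 -10.1
```

```text
t: 19.58
tool_pos: [551.1, 41.7, 41.3]
tool_rot: [0.766, 0.643, 0.001, 0.001]
force: [3.8, 0.9, -1.4]
grip_width: 52.3
gripper_force: 63.5
t 19.57 pos [551.1  41.7  41.3] toolY yaw -9.97 F [ 3.8  0.9 -1.4] w 52.3 M [ 0.16 -0.81  0.24]
rot [ 0.0018 -0.0001  0.0022] d(now) [-0.2 -0.3 -0.7] d(after rot) [-0.2 -0.3 -0.7]
q [-0.6   0.6   0.53  2.02 -0.49  0.65  0.09]
```

```bash
echo '0 0 0 0 0 0 | 0 0 0 0 0 0 | 0 0 0 0 0 0 | 0 0 0 0 0 0' | python3 -m creep 78; echo '0 0 -0.75 0 0 0 | 0 0 -1.5 0 0 0 | 0 0 -2.5 0 0 0 | 0 0 -3 0 0 0 | 0 0 0 0 0 0 | 2.8 0 0 0 0 0 | 2.8 0 0 0 0 0 | 2.8 0 0 0 0 0' | python3 -m creep;echo '2.8 0 0 0 0 0 | 2.8 0 0 0 0 0 | 2.8 0 0 0 0 0 | 0 0 0 0 0 0' | python3 -m creep
cat > chk.py <<'E'
from look import *
tag=sys.argv[1]
p,d=snap('top',f'tt{tag}.png');q,e=snap('side',f'ss{tag}.png')
a=cv2.imread(f'pics/tt{tag}.png')[195:255,305:375];b=cv2.imread(f'pics/ss{tag}.png')[160:240,310:400]
cv2.imwrite(f'pics/zz{tag}.png',np.hstack([cv2.resize(a,(392,336),interpolation=cv2.INTER_CUBIC),cv2.resize(b,(378,336),interpolation=cv2.INTER_CUBIC)]))
C=cloud('top',d)
for u,v,(u0,u1,v0,v1) in ((0,0,(315,365,205,245)),):
    P=C[v0:v1,u0:u1].reshape(-1,3); a=np.array([.176,.984,0]); n=np.array([.984,-.176,0]); r=P-[551,41.6,0]; t=r@a; w=r@n
    for lo in range(-30,30,10):
        k=(t>lo)&(t<lo+10)&(abs(w)<9); print(lo,k.sum(),np.median(P[k,2]).round(1))
img=cv2.imread(f'pics/tt{tag}.png');H,S,V=cv2.split(cv2.cvtColor(img,cv2.COLOR_BGR2HSV))
E
python3 chk.py 1
```

```text
t: 20.08
tool_pos: [549.9, 41.6, 41.2]
tool_rot: [0.766, 0.643, -0.0, -0.0]
force: [0.7, 0.7, -0.1]
grip_width: 78.3
gripper_force: 0.0
t: 21.08
tool_pos: [578.9, 208.6, 196.3]
tool_rot: [0.766, 0.643, -0.0, -0.0]
force: [0.2, 0.5, -0.2]
grip_width: 77.9
gripper_force: 0.0
t: 21.58
tool_pos: [606.2, 379.2, 194.7]
tool_rot: [0.763, 0.646, -0.0, -0.001]
force: [0.3, -1.1, -0.1]
grip_width: 78.3
gripper_force: 0.0
-30 21 87.1
-20 21 86.9
-10 21 86.8
0 22 86.9
10 20 86.9
20 21 86.8
```

View pics/zz1.png

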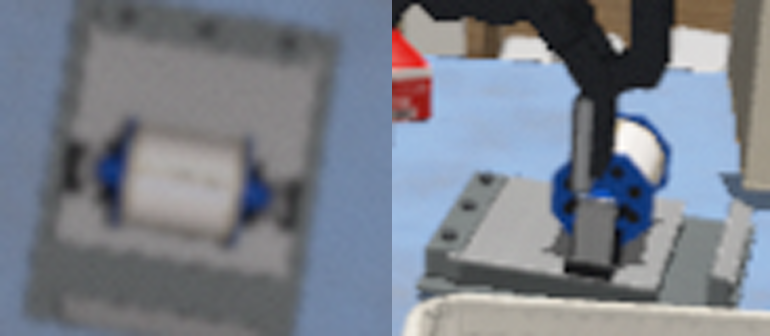

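The roll is released. In the top view the paper is at (185,180), between both clips at (75,165) and (288,200). Its height is the same along the whole length, about 87 mm against roughly 88 mm expected when seated, so both ends are home and level.

```bash
python3 -c "
from rig import workorder
print(workorder.job_done())"
```

```text
the job is handed in; nothing more can be done
None
```

The job is handed in at about 22 s: the spent spool is in the basket, the full roll is pressed home and level within 0.3 mm along its length, the highest dispenser force read was about 13 N, and I kept clear of the bottles and carton.

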